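# Deburr the rim of a vial-heater sleeve

## Robot

A 6-joint arm with a two-finger parallel gripper is mounted at the origin on the work surface. World frame = base frame: x ahead of the robot, y to its left, z up, the work surface at z = 0. Lengths are in m, angles in rad, forces in N, time in s.
With the tool pointing down it reaches from about 0.325 to 0.75 m from the base axis. Payload 7.6 kg.
Tool frame: the origin (TCP) lies at the very end of the fingers, on their centre line; the grasp point (between the pads) lies 19 mm behind it; z points along the fingers, y is the line along which they close (so a half turn about z gives the same grasp; the last joint's range is limited). The gripper opens to 85 mm and grips with 20 to 120 N. Pads are 22 mm wide; open, the fingers measure 114 mm over their backs; the gripper's body (76 mm by 85 mm) begins 54 mm behind the grasp point. The pads swing forward as they close: fully open they stand 13 mm farther back than shut.
Start: joints at [-1.184, 0.052, 1.401, -0, 1.689, -0.07], TCP at [0.232, -0.471, 0.231] pointing down, gripper open.
Joint ranges: [-2.9, 2.9], [-0.91, 2.17], [0.12, 2.37], [-1.06, 4.2], [0.26, 2.73], [-2.93, 2.93]. Speed limits (rad/s): [2.57, 2.57, 3.01, 3.14, 3.14, 3.14].

## Interface

Orientations are given as a rotation vector (axis times angle).
In Python, from bench import arm gives the robot as it stands. The module is installed in compiled form; this text tells all that it offers.
- The arm moves only by the tool drive_tool, never from a script. Its argument "rows" is a list of rows, each a list of 5 numbers: the finger opening in cm, from 0 to 8.54, then the shift along the tool's x, y, z in cm, then the turn about the tool's z in degrees. In form: [[fingers, x, y, z, twist], ...]. A call has exactly 5 rows; each row shifts and turns the commanded pose from where the row before left it, along the tool's axes as they then stand; what a row does not reach is not made up. A row lasts 1/8 s, in which the tool goes at most 62.5 mm and 10.7 degrees, less where a joint would pass 70% of its speed; a pose out of reach is approached as far as the arm can. A call is refused whole if a number of a shift passes 6.25 or a number of a turn 10.7, either way. A call with a gripper value outside its range is refused whole. The fingers move at their own pace and stop on an object; "squeeze" is the grip in N (left out, the last holds). Time passes only in rows, so rows that do not move let the fingers close, or fill a call up. It gives the time, the measured TCP pose, the force, the opening and the grip force at its end, in the units of the state.
- arm.get_obs(): the state, without advancing time (a new reading comes with each control period).
- arm.snapshot(name): name is "scene" or "side" or "wrist"; returns a dict with "frame" (480x640x3 uint8, red, green, blue), "z_map" (480x640 float32, m along the optical axis (not along the pixel's ray), 0 where there is no reading), "camera_matrix" (3x3 intrinsics, pixels), "position" and "orientation" of the camera in the world; the wrist camera has in their place "hand_eye" (4x4, takes a point from camera to tool coordinates, whose origin is the TCP and whose axes are the flange's). Camera axes: x right, y down, z forward; pixel columns grow to the right and rows downward; lengths in m; the calibration is good to about 2 mm. A picture is of the moment at which its call begins: read the wrist's pose just before it.
- arm.sign_off(): hands the job in; it is judged then, once.
The state is a dict: "time": time; "joints": joint angles; "joint_velocities": joint speeds; "joint_efforts": joint torques, N m; "ee_pos": TCP position; "ee_rot": TCP orientation; "force": force on the tool from outside, world axes, zero at the start; "torque": the same for the moment, N m; "grip_width": finger opening in m; "gripper_force": force on a finger pad.
Only numpy, scipy, OpenCV 4.12 (cv2) and the standard library are available. Lean on these libraries where they do the work, as an engineer would, in place of code of your own. Each camera call takes 0.05 s, during which the arm holds its last target. There are 200 camera calls.

## Task

Take the orange deburring tool from its blue stand, put its cone blade into the mouth of the oval aluminium sleeve and run it clockwise (seen from above) around the sleeve's inner top edge, from the red dot all the way round and back to the red dot, unhurriedly and with a light, steady pressure of about 5 N (never more than 15 N), keeping the tip less than a blade's height (12 mm) below the rim. Then put the tool back upright and fully home in its stand, let go, and leave the vials, bottle, beaker and jar where they are.

Things in the scene. Friction and masses are not known exactly. Their poses are not given: they have to be found in the camera images.
- blade: brass cone blade at the lower end of the orange tool. Origin: centre of its flat tip; z up along the tool. Round cone, 4 mm diameter at the tip, 16 mm at 12 mm above it; any side can work. Above it a 9 mm shank; the handle's square shoulder is 18 mm above the tip. Blade and sleeve hardly give: the force per mm is set by the arm and grip (2 to 3 N per mm with a soft arm, 15 with a stiff one)
- handle_mid (a point): centre of the tool's orange square handle, 24 x 24 x 57 mm, flat sides along the stand's x and y at the start, 46.5 mm above the blade tip; tool about 0.1 kg. In the stand its lowest 6 mm sit inside the socket. Hold it at its middle and firmly (over 100 N if you can), or the tool pivots in the grip
- stand: blue tool stand, fixed, 80 x 80 mm foot, 60 x 60 mm body, 34 mm tall. Origin: centre of its underside, z up. In its top a 28 x 28 mm square socket, 6 mm deep, sides along x and y; a 20 mm round hole in its floor passes the blade. With the tool home the shoulder rests on the socket floor, 28 mm up, and the tip is 10 mm above the bench
- seat (a point): centre of the mouth of the stand's socket, 34 mm above the bench
- bore: fixed aluminium sleeve standing on the black heater plate, rim 60 mm above the bench, bore 30 mm deep, wall 6 mm. It is oval: the bore is 40 mm across one way and 48 mm the other, in an unmeasured direction. Origin: bore centre in the plane of the rim; z up; x points to the red dot (5.6 mm, on the rim, 25.4 mm from the centre). Deburr its inner top edge
- vial0_mid (a point): capped glass sample vial, 11.6 mm diameter, 33 mm tall, standing in the white strip on the heater plate; the point is its centre. Leave it alone.
- vial1_mid (a point): capped glass sample vial, 11.6 mm diameter, 33 mm tall, standing in the white strip on the heater plate; the point is its centre. Leave it alone.
- vial2_mid (a point): capped glass sample vial, 11.6 mm diameter, 33 mm tall, standing in the white strip on the heater plate; the point is its centre. Leave it alone.
- solvent_mid (a point): amber solvent bottle with blue cap, 72 mm diameter, 150 mm tall, standing; the point is half-way up. Leave it alone.
- beaker_mid (a point): glass beaker, 70 mm diameter, 80 mm tall, standing; the point is half-way up. Leave it alone.
- jar_mid (a point): white plastic jar, 60 mm diameter, 70 mm tall, standing; the point is half-way up. Leave it alone.
Things that resemble listed ones, but are neither listed nor needed, are in the scene too. Of the things like the part that bears blade, leave any that is green; of the rest the larger one is meant. There is more than one size of the stand; the one meant has the size given above.

How it is judged:
By the outcome, as a careful person would: the job done as asked, in the order asked, and still so for the second after the job is handed in, with the robot touching nothing.
It also fails if it takes over 72 s, if anything falls off the work surface, if the arm or the gripper's body presses on something with over 40 N, if the wrist force passes 120 N, or if a joint passes its speed limit or range.

## Working session

There is one attempt and no reset: what is moved stays moved. The work goes in short steps, Python scripts to look and compute and a tool call to move; the robot and the scene stay as the last step left them, time stands still between calls to the robot, and variables do not carry over. Pictures are saved under pics/ and viewed, at most 10 in all, crops included, and the job is handed in when it is done.

Besides the shell and the picture viewer there is one more tool, called after "Call:" as name([rows], argument=value, ...), one row to a line, values as JSON. drive_tool: Moves the arm, as the interface text tells. Its arguments: {"type":"object","properties":{"rows":{"type":"array","items":{"type":"array","items":{"type":"number"}}},"squeeze":{"type":"number"}},"required":["rows"]}

```bash
mkdir -p pics; ls
cat > h.py <<'E'
import numpy as np, cv2
from scipy.spatial.transform import Rotation as R
from bench import arm
def campose(s,o=None):
    if 'hand_eye' in s:
        T=np.eye(4);T[:3,:3]=R.from_rotvec(o['ee_rot']).as_matrix();T[:3,3]=o['ee_pos'];return T@np.array(s['hand_eye'])
    T=np.eye(4);q=np.array(s['orientation'])
    T[:3,:3]=q if q.shape==(3,3) else R.from_rotvec(q).as_matrix();T[:3,3]=s['position'];return T
def cast(s,T,uv,z):
    uv=np.atleast_2d(uv).astype(float);d=np.c_[uv,np.ones(len(uv))]@np.linalg.inv(s['camera_matrix']).T@T[:3,:3].T
    return T[:3,3]+d*((z-T[2,3])/d[:,2])[:,None]
def proj(s,T,p):
    q=(np.atleast_2d(p)-T[:3,3])@T[:3,:3]@np.array(s['camera_matrix']).T;return q[:,:2]/q[:,2:]
def cloud(s,T):
    v,u=np.mgrid[:480,:640];z=s['z_map'];d=np.stack([u,v,np.ones_like(u)],-1)@np.linalg.inv(s['camera_matrix']).T
    return (d*z[...,None])@T[:3,:3].T+T[:3,3]
def save(n,f): cv2.imwrite(f'pics/{n}.png',f[...,::-1])
E
python3 - <<'E'
from h import *
import pickle
o=arm.get_obs();print(o)
for n in('scene','side','wrist'):
    s=arm.snapshot(n);print(n,{k:np.round(v,3).tolist() for k,v in s.items() if k not in('frame','z_map')})
    pickle.dump((s,o),open(n+'.pkl','wb'));save(n,s['frame'])
E
```

```text
pics
{'time': 0.0, 'joints': array([-1.18430259e+00,  5.28559608e-02,  1.40175087e+00, -8.69595222e-08,
        1.68862230e+00, -7.02691709e-02]), 'joint_velocities': array([-0.00081749,  0.00102938,  0.00107299,  0.00018375, -0.00057021,
       -0.00129347]), 'joint_efforts': array([-3.49521433e-04, -3.81669009e+01, -3.60187626e+01, -6.97696032e-05,
        6.11065057e-03, -2.06520625e-06]), 'ee_pos': array([ 0.23146494, -0.47087022,  0.23044919]), 'ee_rot': array([-3.05844430e+00, -7.10894761e-01,  4.04673756e-04]), 'force': array([ 0.98633798,  0.20620041, -0.55348483]), 'torque': array([ 0.02466941, -0.05217536, -0.01428618]), 'gripper_force': 0.0, 'grip_width': 0.08556577797284312}
scene {'camera_matrix': [[449.317, 0.0, 324.396], [0.0, 449.317, 241.513], [0.0, 0.0, 1.0]], 'position': [0.988, 0.277, 0.529], 'orientation': [-1.168, -2.251, 1.023]}
side {'camera_matrix': [[593.754, 0.0, 321.225], [0.0, 593.754, 231.871], [0.0, 0.0, 1.0]], 'position': [0.332, 0.647, 0.533], 'orientation': [-0.396, 2.598, -1.416]}
wrist {'camera_matrix': [[333.309, 0.0, 316.685], [0.0, 333.309, 243.95], [0.0, 0.0, 1.0]], 'hand_eye': [[-0.0, -0.952, -0.306, 0.079], [1.0, -0.0, 0.0, -0.001], [-0.001, -0.306, 0.952, -0.143], [0.0, 0.0, 0.0, 1.0]]}
```

View pics/scene.png

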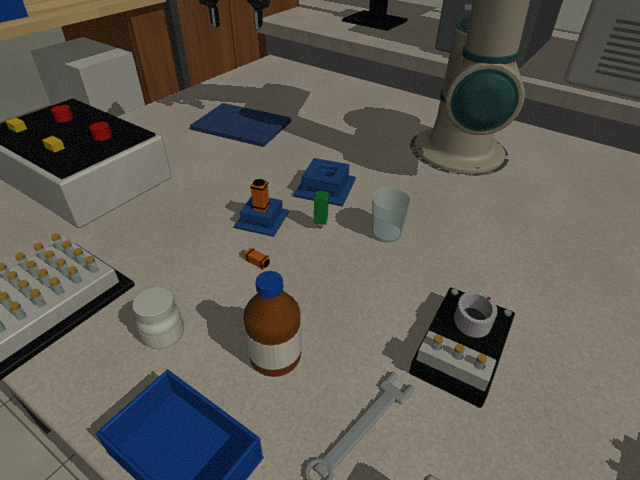

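View pics/side.png

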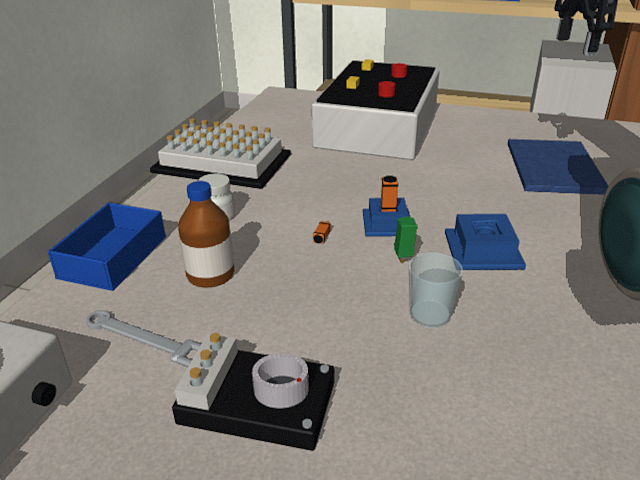

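Scene view: an orange tool stands in a blue stand at (260,195). Other candidates are an orange tool lying down at (257,258), a green tool at (321,208) and a second, empty blue stand at (327,178). In the side view these are at (389,195), (321,232), (405,238) and (485,240). The sleeve is at (476,315) in scene and (280,380) in side, with its red dot at (299,380) in side. I'll measure sizes next.

Run:
```python
from h import *
import pickle
for n in('scene','side'):
    s,o=pickle.load(open(n+'.pkl','rb'));T=campose(s);P=cloud(s,T);hsv=cv2.cvtColor(s['frame'],cv2.COLOR_RGB2HSV)
    H,S,V=[hsv[...,i].astype(int) for i in range(3)]
    ok=(s['z_map']>0)&(P[...,0]<.95)&(P[...,0]>.1)&(abs(P[...,1])<.6)
    for nm,m in dict(blue=(H>100)&(H<125)&(S>140),orange=(H>3)&(H<18)&(S>190)&(V>120),green=(H>45)&(H<75)&(S>150),red=((H<3)|(H>176))&(S>150)&(V>100),white=(P[...,2]>.055)&(P[...,2]<.067)).items():
        k,l,st,c=cv2.connectedComponentsWithStats((m&ok).astype(np.uint8))
        for i in range(1,k):
            if st[i,4]<(4 if nm=='red' else 60):continue
            p=P[l==i];print(n,nm,st[i].tolist(),'med',np.median(p,0).round(3),'lo',np.percentile(p,2,axis=0).round(3),'hi',np.percentile(p,98,axis=0).round(3))
            if nm=='blue':
                for za,zb in((-.01,.014),(.02,.06)):
                    q=p[(p[:,2]>za)&(p[:,2]<zb)]
                    if len(q)>20:print('   rect',za,[np.round(a,3) for a in cv2.minAreaRect((q[:,:2]*1).astype(np.float32))],'top',np.percentile(q[:,2],97).round(3))
s1=pickle.load(open('scene.pkl','rb'))[0]['frame'][130:290,210:430];s2=pickle.load(open('side.pkl','rb'))[0]['frame'][340:450,170:340]
a=cv2.resize(s1,(770,560),interpolation=2);save('crop1',a)
```

```text
scene blue [227, 106, 63, 40, 746] med [ 0.206 -0.445  0.014] lo [ 0.141 -0.555  0.005] hi [ 0.286 -0.386  0.016]
   rect -0.01 [array([ 0.22 , -0.476]), array([0.15 , 0.167]), np.float64(12.087)] top 0.014
scene blue [191, 111, 43, 28, 372] med [ 0.28  -0.538  0.014] lo [ 0.224 -0.592  0.004] hi [ 0.313 -0.473  0.016]
   rect -0.01 [array([ 0.258, -0.534]), array([0.095, 0.121]), np.float64(12.425)] top 0.014
scene blue [294, 159, 61, 47, 1743] med [ 0.351 -0.155  0.034] lo [ 0.287 -0.2    0.005] hi [ 0.388 -0.107  0.045]
   rect -0.01 [array([ 0.333, -0.161]), array([0.103, 0.102]), np.float64(16.373)] top 0.012
   rect 0.02 [array([ 0.331, -0.163]), array([0.081, 0.079]), np.float64(17.875)] top 0.045
scene blue [235, 198, 53, 38, 1161] med [ 0.512 -0.181  0.019] lo [ 0.455 -0.223  0.004] hi [ 0.535 -0.155  0.035]
   rect -0.01 [array([ 0.492, -0.197]), array([0.08 , 0.079]), np.float64(17.525)] top 0.012
   rect 0.02 [array([ 0.492, -0.198]), array([0.062, 0.061]), np.float64(17.803)] top 0.035
scene blue [256, 271, 27, 28, 610] med [0.718 0.021 0.149] lo [0.701 0.004 0.135] hi [
[... 6426 characters left out ...]
med [ 0.387 -0.013  0.061] lo [ 0.359 -0.019  0.055] hi [0.414 0.002 0.067]
side white [409, 276, 51, 23, 347] med [0.382 0.042 0.061] lo [0.353 0.022 0.055] hi [0.414 0.047 0.067]
side white [210, 333, 11, 15, 96] med [0.606 0.205 0.063] lo [0.602 0.199 0.056] hi [0.613 0.208 0.067]
side white [0, 343, 62, 73, 684] med [0.771 0.315 0.061] lo [0.77  0.266 0.055] hi [0.773 0.357 0.067]
side white [252, 353, 56, 39, 940] med [0.519 0.226 0.06 ] lo [0.491 0.198 0.055] hi [0.547 0.249 0.062]
side white [201, 354, 11, 11, 81] med [0.602 0.234 0.061] lo [0.6   0.227 0.056] hi [0.609 0.236 0.067]
side white [190, 372, 12, 12, 89] med [0.6   0.262 0.061] lo [0.597 0.256 0.055] hi [0.607 0.264 0.067]
```

View pics/crop1.png

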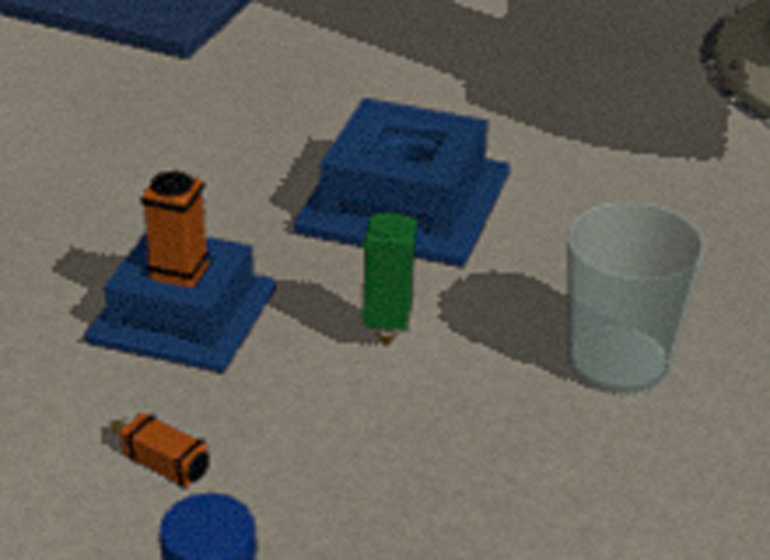

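The tool to take is the orange one at (260,195). It stands in the stand that measures 80/60/34 mm, centred at about (0.491,-0.197) and turned 17.6°. The other stand is 103/80/45 mm, the lying orange tool is smaller, and the green one is excluded. The crop confirms this, so I'm moving over it.

Call:
drive_tool([
  [8.5,4.43,-1.65,0,0],
  [8.5,4.43,-1.65,0,0],
  [8.5,4.43,-1.65,0,0],
  [8.5,4.43,-1.65,0,0],
  [8.5,4.43,-1.65,0,0],
], squeeze=120)

```text
time: 0.78
ee_pos: [0.3948, -0.2981, 0.2311]
ee_rot: [-3.06, -0.711, 0.0]
force: [1.2, -0.9, 0.2]
grip_width: 0.085
gripper_force: 0.0
```

Call:
drive_tool([
  [8.5,4.43,-1.65,1,0],
  [8.5,4.43,-1.65,1,0],
  [8.5,4.43,-1.65,1,0],
  [8.5,0,0,0,8.4],
  [8.5,0,0,0,0],
])

```text
time: 1.4
ee_pos: [0.4915, -0.196, 0.2008]
ee_rot: [-3.103, -0.488, 0.001]
force: [-0.3, -1.0, 0.0]
grip_width: 0.0852
gripper_force: 0.0
```

```bash
cat >> h.py <<'E'
def yaw(o): return np.arctan2(*R.from_rotvec(o['ee_rot']).as_matrix()[[1,0],0])
def plan(o,tgt,yw=None):
    M=R.from_rotvec(o['ee_rot']).as_matrix();d=M.T@(np.array(tgt)-o['ee_pos'])*100
    print('shift cm',d.round(2),'twist deg',None if yw is None else np.round(np.degrees(yaw(o)-yw),2),'yaw',np.degrees(yaw(o)).round(2))
E
python3 - <<'E'
from h import *
o=arm.get_obs();s=arm.snapshot('wrist');save('w1',s['frame']);T=campose(s,o);P=cloud(s,T)
print(o['ee_pos'],np.degrees(yaw(o)),o['force'],o['time'])
hsv=cv2.cvtColor(s['frame'],cv2.COLOR_RGB2HSV);H,S,V=[hsv[...,i].astype(int) for i in range(3)]
c=np.array([.491,-.197]);near=np.hypot(P[...,0]-c[0],P[...,1]-c[1])<.07
for nm,za,zb in(('foot',.004,.014),('body',.028,.04),('handle',.078,.095)):
    m=near&(P[...,2]>za)&(P[...,2]<zb)
    if m.sum()>5:print(nm,m.sum(),[np.round(a,4) for a in cv2.minAreaRect(P[m][:,:2].astype(np.float32))],np.median(P[m],0).round(4))
E
```

```text
[ 0.49148083 -0.19595909  0.20084617] 17.892448112438867 [-0.31830411 -1.02326187  0.01399998] 1.4
foot 1843 [array([ 0.4913, -0.1977]), array([0.0796, 0.0803]), np.float64(17.8271)] [ 0.5149 -0.1859  0.008 ]
body 2673 [array([ 0.4908, -0.1978]), array([0.0606, 0.0601]), np.float64(17.8255)] [ 0.5002 -0.1919  0.034 ]
handle 893 [array([ 0.4912, -0.1977]), array([0.0246, 0.0242]), np.float64(17.4571)] [ 0.4929 -0.197   0.0861]
```

View pics/w1.png

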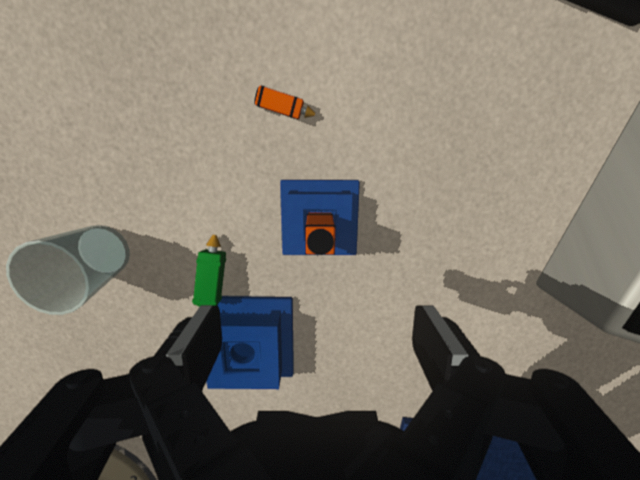

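The wrist view shows the handle top at (320,241), central over the stand. The green tool at (210,277) and the larger stand at (243,350) are clear of the fingers. Descending to grip.

Call:
drive_tool([
  [8.5,-0.08,0.15,4,0],
  [8.5,0,0,4,0.1],
  [8.5,0,0,4,0],
  [8.5,0,0,3.0,0],
  [8.5,0,0,1.4,0],
])

```text
time: 2.08
ee_pos: [0.4901, -0.1983, 0.0358]
ee_rot: [-3.103, -0.484, 0.003]
force: [-0.0, 0.4, -0.6]
grip_width: 0.0848
gripper_force: 0.0
```

Call:
drive_tool([
  [2.0,0,0,0,0],
  [2.0,0,0,0,0],
  [2.0,0,0,0,0],
  [2.0,0,0,0,0],
  [2.0,0,0,0,0],
], squeeze=120)

```text
time: 2.7
ee_pos: [0.4919, -0.1984, 0.0387]
ee_rot: [3.103, 0.483, 0.003]
force: [-1.3, 0.3, 6.8]
grip_width: 0.0225
gripper_force: 117.3
```

Call:
drive_tool([
  [2.0,0,0,-0.5,0],
  [2.0,0,0,-1.5,0],
  [2.0,0,0,-4,0],
  [2.0,0,0,-5,0],
  [2.0,0,0,0,0],
])

```text
time: 3.32
ee_pos: [0.4933, -0.1991, 0.1532]
ee_rot: [3.099, 0.482, 0.013]
force: [1.2, 1.0, -0.9]
grip_width: 0.0229
gripper_force: 117.5
```

Call:
drive_tool([
  [2.0,0,0,0,0],
  [2.0,0,0,0,0],
  [2.0,0,0,0,0],
  [2.0,0,0,0,0],
  [2.0,0,0,0,0],
])

```text
time: 3.95
ee_pos: [0.4911, -0.1981, 0.1471]
ee_rot: [-3.104, -0.483, 0.0]
force: [-0.1, -1.1, 0.6]
grip_width: 0.0228
gripper_force: 117.5
```

Run:
```python
from h import *
o=arm.get_obs();print(o['ee_pos'],o['ee_rot'],o['force'],o['time'],o['grip_width'])
# planned view of the sleeve: from camera offset
for n in('scene','side'):
    s=arm.snapshot(n);T=campose(s);P=cloud(s,T);hsv=cv2.cvtColor(s['frame'],cv2.COLOR_RGB2HSV);H,S,V=[hsv[...,i].astype(int) for i in range(3)]
    m=(H>3)&(H<18)&(S>190)&(V>100)&(P[...,2]>.09)&(np.hypot(P[...,0]-.491,P[...,1]+.198)<.05)
    print(n,m.sum(),P[m].min(0) if m.any() else '',P[m].max(0) if m.any() else '')
    r=(P[...,2]>.056)&(P[...,2]<.063)&(np.hypot(P[...,0]-.52,P[...,1]-.224)<.04);print('rim',cv2.minEnclosingCircle(P[r][:,:2].astype(np.float32)))
    v=(np.hypot(P[...,0]-.605,P[...,1]-.23)<.05);print('vial top',np.percentile(P[v][:,2],99.5))
plan(o,[.52,.224,.17])
```

```text
[ 0.49107534 -0.19806087  0.14709256] [-3.10420697e+00 -4.82597549e-01  4.65682269e-04] [-0.1273889  -1.13592461  0.59103956] 3.95 0.022779445552896377
scene 256 [ 0.49551598 -0.20630777  0.13720557] [ 0.50532129 -0.18384014  0.19230777]
rim ((0.5202425718307495, 0.22353044152259827), 0.031137900426983833)
vial top 0.06652696712812306
side 46 [ 0.47647017 -0.19237942  0.13724817] [ 0.49855529 -0.18358357  0.14970264]
rim ((0.5197552442550659, 0.22369004786014557), 0.03008330427110195)
vial top 0.06820657116154126
shift cm [ 15.57 -39.34  -2.29] twist deg None yaw 17.67
```

Call:
drive_tool([
  [2.0,0.95,-4.37,-1.2,0],
  [2.0,0.95,-4.37,-1.1,0],
  [2.0,0.95,-4.37,0,0],
  [2.0,0.95,-4.37,0,0],
  [2.0,0.95,-4.37,0,0],
])

```text
time: 4.68
ee_pos: [0.4698, 0.0259, 0.1705]
ee_rot: [3.104, 0.482, 0.001]
force: [0.8, -0.3, -0.7]
grip_width: 0.0232
gripper_force: 117.8
```

Call:
drive_tool([
  [2.0,0.95,-4.37,0,0],
  [2.0,0.95,-4.37,0,0],
  [2.0,0.95,-4.37,0,0],
  [2.0,0.95,-4.37,0,0],
  [2.0,0,0,0,0],
])

```text
time: 5.3
ee_pos: [0.4526, 0.205, 0.1703]
ee_rot: [-3.103, -0.489, -0.0]
force: [-0.7, -0.2, -1.7]
grip_width: 0.0229
gripper_force: 118.0
```

Call:
drive_tool([
  [2.0,0,0,0,0],
  [2.0,0,0,0,0],
  [2.0,0,0,0,0],
  [2.0,0,0,0,0],
  [2.0,0,0,0,0],
])

```text
time: 5.92
ee_pos: [0.4533, 0.2024, 0.1703]
ee_rot: [3.104, 0.482, 0.0]
force: [-0.3, 1.0, -0.4]
grip_width: 0.0226
gripper_force: 118.0
```

Run:
```python
from h import *
import pickle
o=arm.get_obs();s=arm.snapshot('wrist');pickle.dump((s,o),open('w2.pkl','wb'))
T=campose(s,o);print(o['ee_pos'],o['force'],o['time']);uv=proj(s,T,[[.52,.224,.06]])[0].astype(int);print(uv)
f=s['frame'];save('w2',np.vstack([cv2.resize(f,(480,360)),cv2.resize(f[max(uv[1]-60,0):uv[1]+60,uv[0]-120:uv[0]+120],(480,240),interpolation=cv2.INTER_CUBIC)]))
```

```text
[0.45327352 0.20239422 0.17031078] [-0.33039721  0.99714274 -0.43747746] 5.925
[317 149]
```

View pics/w2.png

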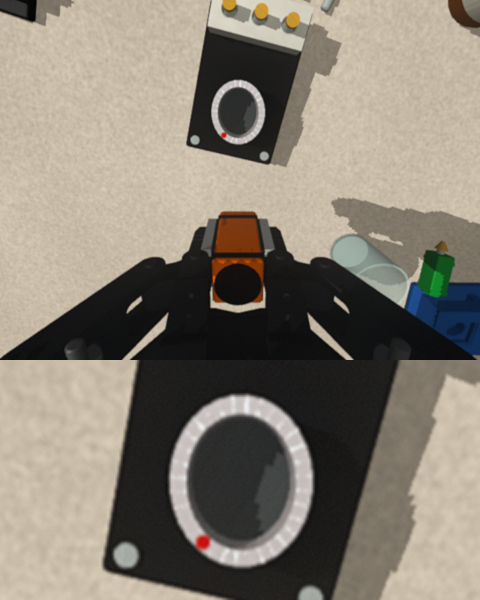

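The crop shows the oval sleeve's bright rim around (317,149), elongated nearly along the image vertical, with the red dot at its lower left, about (298,180). Fitting the ellipse.

Run:
```python
from h import *
import pickle
s,o=pickle.load(open('w2.pkl','rb'));T=campose(s,o);P=cloud(s,T)
g=s['frame'].astype(int);hsv=cv2.cvtColor(s['frame'],cv2.COLOR_RGB2HSV)
near=np.hypot(P[...,0]-.52,P[...,1]-.224)<.045
red=(g[...,0]-g[...,1]>60)&near;v,u=np.nonzero(red);print('red',cast(s,T,[[u.mean(),v.mean()]],.06),len(u))
z=np.median(P[near&(abs(P[...,2]-.06)<.006)][:,2]);print('rim z',z)
for th in(120,150):
    m=((g.max(-1)>th)|red)&near&(P[...,2]>.052)
    cs,h=cv2.findContours(m.astype(np.uint8),cv2.RETR_CCOMP,cv2.CHAIN_APPROX_NONE)
    for c,hh in zip(cs,h[0]):
        if len(c)>60:
            w=cast(s,T,c[:,0],.06)[:,:2]*1000;e=cv2.fitEllipse(w.astype(np.float32));print(th,'outer' if hh[3]<0 else 'inner',np.round(e[0],1),np.round(e[1],1),round(e[2],1))
for n in('scene','side'):
    s,_=pickle.load(open(n+'.pkl','rb'));T=campose(s);P=cloud(s,T);g=s['frame'].astype(int)
    near=np.hypot(P[...,0]-.52,P[...,1]-.224)<.04
    red=(g[...,0]-g[...,1]>60)&near;v,u=np.nonzero(red);print(n,'red',cast(s,T,[[u.mean(),v.mean()]],.06))
    m=near&(P[...,2]>.0575)&(P[...,2]<.0625);p=P[m][:,:2]*1000
    cs,h=cv2.findContours(m.astype(np.uint8),cv2.RETR_CCOMP,cv2.CHAIN_APPROX_NONE)
    for c,hh in zip(cs,h[0]):
        if len(c)>40:
            w=cast(s,T,c[:,0],.06)[:,:2]*1000;e=cv2.fitEllipse(w.astype(np.float32));print(n,'outer' if hh[3]<0 else 'inner',np.round(e[0],1),np.round(e[1],1),round(e[2],1))
```

```text
red [[0.47454184 0.22016888 0.06      ]] 58
rim z 0.06006225398674103
120 outer [519.7 224.2] [51.4 59.4] 107.7
120 inner [519.7 224.4] [39.6 47.7] 105.7
150 outer [519.6 224.1] [51.2 59.2] 107.9
150 inner [519.4 224.3] [40.3 48.5] 106.8
scene red [[0.49641357 0.23008913 0.06      ]]
scene outer [521.5 223.1] [50.9 60.1] 107.0
scene inner [521.4 223. ] [41.3 48.5] 110.9
side red [[0.4958567  0.23048017 0.06      ]]
side outer [519.6 223.8] [53.4 59.5] 106.8
side inner [519.5 224.1] [38.6 48.2] 107.3
```

Call:
drive_tool([
  [2.0,2.0,0,0,0],
  [2.0,3.0,-0.05,0,0],
  [2.0,2.0,0,1.5,0],
  [2.0,0,0,2.5,0],
  [2.0,0,0,1.5,0],
])

```text
time: 6.6
ee_pos: [0.5193, 0.2242, 0.1136]
ee_rot: [3.104, 0.482, -0.003]
force: [0.2, -0.2, 0.0]
grip_width: 0.023
gripper_force: 118.0
```

Call:
drive_tool([
  [2.0,0,0,0,0],
  [2.0,0,0,0,0],
  [2.0,0,0,0,0],
  [2.0,0,0,0,0],
  [2.0,0,0,0,0],
])

```text
time: 7.22
ee_pos: [0.5198, 0.2244, 0.1156]
ee_rot: [-3.104, -0.483, -0.001]
force: [-1.2, 0.7, -0.2]
grip_width: 0.0225
gripper_force: 117.9
```

Run:
```python
from h import *
o=arm.get_obs();print(o['ee_pos'],o['force'],o['time'])
plan(o,[.5198,.2241,.0827])
fs=[]
for n in('scene','side'):
    s=arm.snapshot(n);T=campose(s);uv=proj(s,T,[[.52,.224,.09]])[0].astype(int);print(n,uv)
    fs.append(cv2.resize(s['frame'][uv[1]-60:uv[1]+60,uv[0]-40:uv[0]+40],(400,600),interpolation=cv2.INTER_CUBIC))
    P=cloud(s,T);hsv=cv2.cvtColor(s['frame'],cv2.COLOR_RGB2HSV);H,S,V=[hsv[...,i].astype(int) for i in range(3)]
    q=(np.hypot(P[...,0]-.52,P[...,1]-.224)<.03)&(P[...,2]>.072)&(P[...,2]<.093)
    if q.any():
        p=P[q];print('blade pts',len(p),p.min(0).round(4),p.max(0).round(4))
        for a in np.arange(.076,.096,.004):
            w=q&(abs(P[...,2]-a)<.002)
            if w.sum()>2:
                # mean pixel of the silhouette row band, cast to that height
                vv,uu=np.nonzero(w);print(a,np.median(P[w],0).round(4),uu.min(),uu.max())
save('tip',np.hstack(fs))
```

```text
[0.51982314 0.22439422 0.11556228] [-1.17478498  0.68116405 -0.17274046] 7.225
shift cm [-0.01  0.03  3.29] twist deg None yaw 17.67
scene [483 291]
blade pts 8 [0.5217 0.2208 0.0878] [0.5234 0.2265 0.0919]
0.08800000000000001 [0.5222 0.2241 0.089 ] 482 484
0.09200000000000001 [0.5228 0.2238 0.0909] 481 485
side [278 349]
blade pts 11 [0.5164 0.2251 0.0872] [0.5212 0.228  0.093 ]
0.08800000000000001 [0.5177 0.2257 0.089 ] 278 281
0.09200000000000001 [0.5185 0.2274 0.0912] 276 280
```

View pics/tip.png

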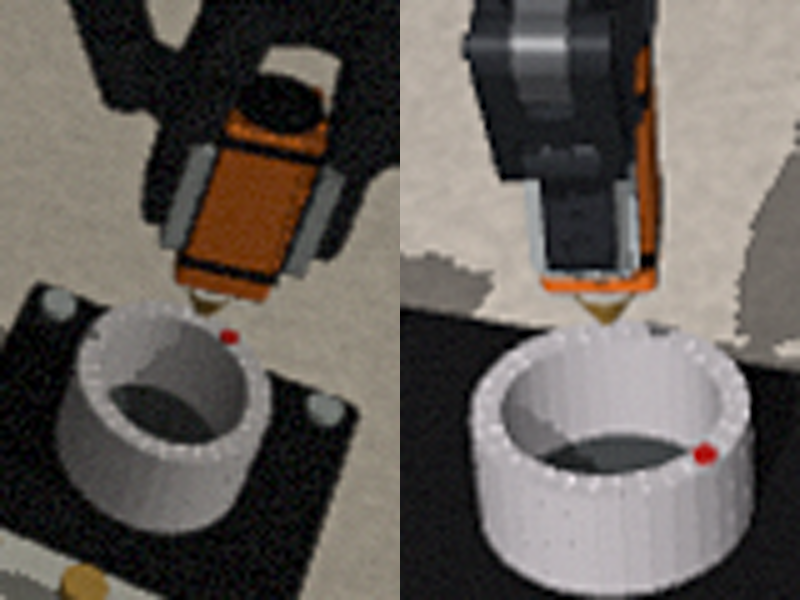

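The tool hangs straight, with its tip at z≈0.087 above the bore. The red dot is at about (230,337) in the left crop and (705,455) in the right one. Descending at the centre and generating the path.

Call:
drive_tool([
  [2.0,0,0.03,1.3,0],
  [2.0,0,0,1.2,0],
  [2.0,0,0,0.8,0],
  [2.0,0,0,0,0],
  [2.0,0,0,0,0],
])

```text
time: 7.95
ee_pos: [0.52, 0.2241, 0.0826]
ee_rot: [-3.104, -0.483, -0.001]
force: [-0.2, -0.6, -0.2]
grip_width: 0.0229
gripper_force: 117.9
```

```bash
cat > path.py <<'E'
import numpy as np
from scipy.spatial.transform import Rotation as R
A,B=24.,20.
def path(off,a0=-151.,a1=228.,n=116,cx=0,cy=0):
    # axis path (mm, tool x/y from bore centre); off = inward offset from the edge, scalar or function of polar angle
    th=np.radians(np.linspace(a0,a1,4000));r=1/np.hypot(np.cos(th)/A,np.sin(th)/B)
    E=np.c_[r*np.cos(th),r*np.sin(th)];n_=E/[A*A,B*B];n_/=np.linalg.norm(n_,axis=1)[:,None]
    C=E-n_*off;L=np.r_[0,np.cumsum(np.hypot(*np.diff(C,axis=0).T))];l=np.linspace(0,L[-1],n)
    return np.c_[np.interp(l,L,C[:,0])+cx,np.interp(l,L,C[:,1])+cy],np.degrees(np.interp(l,L,th)),L[-1]
E
python3 - <<'E'
from path import *
from h import arm
o=arm.get_obs();print(o['ee_pos'],o['force'])
for off in(5.,3.):
    C,a,L=path(off);print(off,L,C[0],C[-1])
E
```

```text
[0.52004324 0.22414197 0.08259624] [-0.20192522 -0.55760057 -0.24598728]
5.0 112.88253868962745 [-16.07522872  -7.95755701] [-11.75328637 -11.75795735]
3.0 126.12560704100352 [-17.63833404  -9.20523555] [-12.81362639 -13.45374008]
```

Call:
drive_tool([
  [2.0,-0.7,-0.35,0,0],
  [2.0,-0.6,-0.3,0,0],
  [2.0,-0.3,-0.15,0,0],
  [2.0,0,0,0,0],
  [2.0,0,0,0,0],
])

```text
time: 8.57
ee_pos: [0.5025, 0.2268, 0.0827]
ee_rot: [3.104, 0.482, 0.001]
force: [1.6, -1.5, 1.0]
grip_width: 0.0229
gripper_force: 117.5
```

Call:
drive_tool([
  [2.0,-0.05,-0.04,0,0],
  [2.0,-0.05,-0.04,0,0],
  [2.0,0,0,0,0],
  [2.0,0,0,0,0],
  [2.0,0,0,0,0],
])

```text
time: 9.2
ee_pos: [0.502, 0.227, 0.0827]
ee_rot: [3.104, 0.482, 0.004]
force: [5.1, -2.4, -0.8]
grip_width: 0.0226
gripper_force: 117.7
```

```bash
cat > st.py <<'E'
from h import *
def st():
    o=arm.get_obs();c=np.array([.5198,.2241]);y=np.radians(17.7);M=np.array([[np.cos(y),np.sin(y)],[np.sin(y),-np.cos(y)]])
    p=M@(o['ee_pos'][:2]-c)*1000;f=M@o['force'][:2]
    n=p/[19**2,15**2];n/=np.linalg.norm(n)
    print('t',round(o['time'],2),'p',p.round(2),'tipz',round(o['ee_pos'][2]-.0287,4),'polar',np.degrees(np.arctan2(p[1],p[0])).round(1),'f tool',f.round(2),'fz',o['force'][2].round(2),'inward',-(f@n).round(2),'tang',(f@[-n[1],n[0]]).round(2), 'tilt', R.from_rotvec(o['ee_rot']).as_matrix()[:2,2].round(3))
st()
E
python3 st.py
```

```text
t 9.2 p [-16.05  -8.12] tipz 0.054 polar -153.2 f tool [4.1  3.78] fz -0.76 inward 5.57 tang -0.35 tilt [ 0.003 -0.   ]
```

Contact is made: about 5.5 N inward at roughly 2.7 N/mm. I'll run with a commanded offset of about 3.9 mm and correct it from the force readings.

Run:
```python
from path import *
C,a,L=path(3.9);q=np.round(C/10,2);q=np.vstack([[-1.70,-.88],q[1:]]);d=np.diff(q,axis=0).round(2)
print(L,len(d))
for i in range(0,len(d),5): print(i//5,round(a[min(i+5,len(a)-1)]),q[min(i+5,len(q)-1)],d[i:i+5].tolist())
```

```text
120.16622628288434 115
0 -135 [-1.31 -1.22] [[0.07, -0.06], [0.08, -0.08], [0.07, -0.07], [0.08, -0.07], [0.09, -0.06]]
1 -118 [-0.85 -1.46] [[0.09, -0.06], [0.09, -0.05], [0.09, -0.05], [0.09, -0.04], [0.1, -0.04]]
2 -101 [-0.34 -1.59] [[0.1, -0.03], [0.1, -0.03], [0.1, -0.03], [0.1, -0.02], [0.11, -0.02]]
3 -84 [ 0.18 -1.6 ] [[0.1, -0.01], [0.1, -0.01], [0.11, 0.0], [0.1, 0.0], [0.11, 0.01]]
4 -67 [ 0.69 -1.51] [[0.1, 0.01], [0.11, 0.01], [0.1, 0.02], [0.1, 0.02], [0.1, 0.03]]
5 -50 [ 1.17 -1.31] [[0.1, 0.03], [0.1, 0.04], [0.09, 0.04], [0.1, 0.04], [0.09, 0.05]]
6 -34 [ 1.58 -0.99] [[0.09, 0.06], [0.09, 0.06], [0.08, 0.06], [0.08, 0.07], [0.07, 0.07]]
7 -18 [ 1.88 -0.56] [[0.07, 0.08], [0.07, 0.08], [0.06, 0.08], [0.05, 0.09], [0.05, 0.1]]
8 -2 [ 2.01 -0.06] [[0.04, 0.09], [0.04, 0.1], [0.02, 0.1], [0.02, 0.11], [0.01, 0.1]]
9 14 [1.93 0.45] [[0.0, 0.1], [-0.01, 0.11], [-0.01, 0.1], [-0.03, 0.1], [-0.03, 0.1]]
10 30 [1.66 0.9 ] [[-0.04, 0.1], [-0.05, 0.09], [-0.05, 0.09], [-0.06, 0.09], [-0.07, 0.08]]
11 47 [1.27 1.24] [[-0.07, 0.08], [-0.07, 0.07], [-0.08, 0.07], [-0.08, 0.06], [
[... 374 characters left out ...]
-0.1, -0.03]]
16 131 [-1.21  1.28] [[-0.09, -0.04], [-0.1, -0.03], [-0.1, -0.05], [-0.09, -0.04], [-0.09, -0.06]]
17 147 [-1.62  0.96] [[-0.09, -0.05], [-0.08, -0.06], [-0.08, -0.07], [-0.08, -0.07], [-0.08, -0.07]]
18 163 [-1.9   0.52] [[-0.06, -0.08], [-0.07, -0.09], [-0.05, -0.08], [-0.06, -0.09], [-0.04, -0.1]]
19 180 [-2.01  0.01] [[-0.04, -0.1], [-0.03, -0.1], [-0.02, -0.1], [-0.01, -0.1], [-0.01, -0.11]]
20 196 [-1.91 -0.5 ] [[0.0, -0.1], [0.01, -0.1], [0.02, -0.11], [0.03, -0.1], [0.04, -0.1]]
21 212 [-1.63 -0.94] [[0.04, -0.09], [0.05, -0.09], [0.06, -0.09], [0.06, -0.09], [0.07, -0.08]]
22 228 [-1.23 -1.27] [[0.07, -0.07], [0.07, -0.07], [0.09, -0.07], [0.08, -0.06], [0.09, -0.06]]
```

Call:
drive_tool([
  [2.0,0.07,-0.06,0,0],
  [2.0,0.08,-0.08,0,0],
  [2.0,0.07,-0.07,0,0],
  [2.0,0.08,-0.07,0,0],
  [2.0,0.09,-0.06,0,0],
])

```text
time: 9.82
ee_pos: [0.5041, 0.2303, 0.0825]
ee_rot: [3.102, 0.481, -0.0]
force: [2.7, -5.9, 1.7]
grip_width: 0.0228
gripper_force: 118.1
```

```bash
python3 st.py
```

```text
t 9.82 p [-13.11 -10.72] tipz 0.0538 polar -140.7 f tool [0.74 6.41] fz 1.69 inward 5.55 tang -3.29 tilt [ 0.    -0.003]
```

Call:
drive_tool([
  [2.0,0.09,-0.06,0,0],
  [2.0,0.09,-0.05,0,0],
  [2.0,0.09,-0.05,0,0],
  [2.0,0.09,-0.04,0,0],
  [2.0,0.1,-0.04,0,0],
])

```text
time: 10.45
ee_pos: [0.5073, 0.2338, 0.0822]
ee_rot: [3.101, 0.481, -0.002]
force: [1.5, -7.6, 2.5]
grip_width: 0.0228
gripper_force: 118.2
```

```bash
python3 st.py
```

```text
t 10.45 p [ -9.   -13.03] tipz 0.0535 polar -124.6 f tool [-0.86  7.69] fz 2.46 inward 6.72 tang -3.83 tilt [-0.001 -0.003]
```

Call:
drive_tool([
  [2.0,0.1,-0.03,0,0],
  [2.0,0.1,-0.03,0,0],
  [2.0,0.1,-0.03,0,0],
  [2.0,0.1,-0.02,0,0],
  [2.0,0.11,-0.02,0,0],
])

```text
time: 11.08
ee_pos: [0.5113, 0.2365, 0.0819]
ee_rot: [3.101, 0.481, -0.004]
force: [-0.7, -7.2, 2.6]
grip_width: 0.0226
gripper_force: 118.2
```

```bash
python3 st.py
```

```text
t 11.07 p [ -4.33 -14.41] tipz 0.0532 polar -106.7 f tool [-2.88  6.68] fz 2.57 inward 6.04 tang -4.06 tilt [-0.002 -0.004]
```

Call:
drive_tool([
  [2.0,0.1,0.0,-0.02,0],
  [2.0,0.1,0.01,-0.02,0],
  [2.0,0.11,0.01,0,0],
  [2.0,0.1,0,0,0],
  [2.0,0.11,0.01,0,0],
])

```text
time: 11.7
ee_pos: [0.5159, 0.2384, 0.082]
ee_rot: [3.102, 0.482, -0.005]
force: [-1.8, -4.8, 1.1]
grip_width: 0.0228
gripper_force: 118.1
```

```bash
python3 st.py
```

```text
t 11.7 p [  0.68 -14.85] tipz 0.0533 polar -87.4 f tool [-3.14  4.07] fz 1.13 inward 4.16 tang -3.02 tilt [-0.003 -0.002]
```

Call:
drive_tool([
  [2.0,0.1,0.01,0,0],
  [2.0,0.11,0.01,0,0],
  [2.0,0.1,0.02,0,0],
  [2.0,0.1,0.02,0,0],
  [2.0,0.1,0.03,0,0],
])

```text
time: 12.32
ee_pos: [0.5211, 0.2395, 0.0821]
ee_rot: [3.103, 0.482, -0.005]
force: [-2.8, -4.5, 0.8]
grip_width: 0.0227
gripper_force: 118.0
```

```bash
python3 st.py
```

```text
t 12.32 p [  5.89 -14.31] tipz 0.0534 polar -67.6 f tool [-4.02  3.48] fz 0.77 inward 4.37 tang -3.03 tilt [-0.003 -0.002]
```

Call:
drive_tool([
  [2.0,0.11,0.02,0,0],
  [2.0,0.1,0.03,0,0],
  [2.0,0.09,0.04,0,0],
  [2.0,0.1,0.04,0,0],
  [2.0,0.09,0.05,0,0],
])

```text
time: 12.95
ee_pos: [0.526, 0.2395, 0.082]
ee_rot: [3.103, 0.482, -0.006]
force: [-3.3, -3.6, 1.0]
grip_width: 0.0225
gripper_force: 118.1
```

```bash
python3 st.py
```

```text
t 12.95 p [ 10.61 -12.75] tipz 0.0533 polar -50.2 f tool [-4.2   2.42] fz 0.97 inward 4.08 tang -2.62 tilt [-0.004 -0.001]
```

Call:
drive_tool([
  [2.0,0.09,0.06,0,0],
  [2.0,0.09,0.06,0,0],
  [2.0,0.08,0.06,0,0],
  [2.0,0.08,0.07,0,0],
  [2.0,0.07,0.07,0,0],
])

```text
time: 13.58
ee_pos: [0.5315, 0.2381, 0.0823]
ee_rot: [3.104, 0.483, -0.003]
force: [-4.8, -2.6, 0.2]
grip_width: 0.0229
gripper_force: 118.0
```

```bash
python3 st.py
```

```text
t 13.57 p [15.39 -9.79] tipz 0.0536 polar -32.5 f tool [-5.31  0.99] fz 0.19 inward 4.42 tang -3.1 tilt [-0.002 -0.   ]
```

Steady at about 4.3 N, so I'll press about 0.2 mm more and carry on.

Call:
drive_tool([
  [2.0,0.08,0.08,0,0],
  [2.0,0.08,0.08,0,0],
  [2.0,0.06,0.08,0,0],
  [2.0,0.05,0.09,0,0],
  [2.0,0.05,0.1,0,0],
])

```text
time: 14.2
ee_pos: [0.5359, 0.2354, 0.0825]
ee_rot: [-3.103, -0.483, 0.002]
force: [-4.4, -0.4, 0.6]
grip_width: 0.0224
gripper_force: 118.1
```

```bash
python3 st.py
```

```text
t 14.2 p [18.76 -5.88] tipz 0.0538 polar -17.4 f tool [-4.28 -0.9 ] fz 0.6 inward 3.42 tang -2.73 tilt [-0.001  0.001]
```

Call:
drive_tool([
  [2.0,0.04,0.09,0,0],
  [2.0,0.04,0.1,0,0],
  [2.0,0.02,0.1,0,0],
  [2.0,0.02,0.11,0,0],
  [2.0,0.01,0.1,0,0],
])

```text
time: 14.82
ee_pos: [0.5392, 0.2308, 0.0828]
ee_rot: [-3.104, -0.483, -0.001]
force: [-4.8, 0.7, 0.1]
grip_width: 0.0224
gripper_force: 118.1
```

```bash
python3 st.py
```

```text
t 14.82 p [20.55 -0.44] tipz 0.0541 polar -1.2 f tool [-4.34 -2.17] fz 0.12 inward 4.27 tang -2.32 tilt [0. 0.]
```

Call:
drive_tool([
  [2.0,0.02,0.1,0,0],
  [2.0,0.01,0.11,0,0],
  [2.0,-0.01,0.1,0,0],
  [2.0,-0.03,0.1,0,0],
  [2.0,-0.03,0.1,0,0],
])

```text
time: 15.45
ee_pos: [0.5404, 0.2262, 0.0829]
ee_rot: [-3.103, -0.483, -0.001]
force: [-4.1, 2.8, 1.1]
grip_width: 0.0229
gripper_force: 118.2
```

```bash
python3 st.py
```

```text
t 15.45 p [20.26  4.29] tipz 0.0542 polar 12.0 f tool [-3.03 -3.9 ] fz 1.11 inward 4.13 tang -2.71 tilt [0.001 0.001]
```

Call:
drive_tool([
  [2.0,-0.04,0.1,0,0],
  [2.0,-0.05,0.09,0,0],
  [2.0,-0.05,0.09,0,0],
  [2.0,-0.06,0.09,0,0],
  [2.0,-0.07,0.08,0,0],
])

```text
time: 16.08
ee_pos: [0.5393, 0.2206, 0.0828]
ee_rot: [-3.104, -0.483, -0.001]
force: [-2.0, 4.0, 1.4]
grip_width: 0.0229
gripper_force: 118.2
```

```bash
python3 st.py
```

```text
t 16.07 p [17.55  9.26] tipz 0.0541 polar 27.8 f tool [-0.66 -4.39] fz 1.42 inward 3.35 tang -2.92 tilt [0.001 0.   ]
```

Call:
drive_tool([
  [2.0,-0.06,0.09,0,0],
  [2.0,-0.06,0.08,0,0],
  [2.0,-0.07,0.08,0,0],
  [2.0,-0.08,0.06,0,0],
  [2.0,-0.09,0.06,0,0],
])

```text
time: 16.7
ee_pos: [0.5371, 0.2163, 0.083]
ee_rot: [-3.104, -0.483, -0.002]
force: [-1.3, 4.7, 1.7]
grip_width: 0.0231
gripper_force: 118.2
```

```bash
python3 st.py
```

```text
t 16.7 p [14.09 12.72] tipz 0.0543 polar 42.1 f tool [ 0.18 -4.92] fz 1.66 inward 3.94 tang -2.95 tilt [0.001 0.001]
```

Call:
drive_tool([
  [2.0,-0.09,0.06,0,0],
  [2.0,-0.09,0.05,0,0],
  [2.0,-0.09,0.05,0,0],
  [2.0,-0.1,0.04,0,0],
  [2.0,-0.09,0.03,0,0],
])

```text
time: 17.32
ee_pos: [0.5338, 0.2127, 0.0832]
ee_rot: [-3.104, -0.483, -0.004]
force: [-1.2, 5.8, 1.3]
grip_width: 0.0227
gripper_force: 118.2
```

```bash
python3 st.py
```

```text
t 17.32 p [ 9.83 15.15] tipz 0.0545 polar 57.0 f tool [ 0.58 -5.88] fz 1.3 inward 5.23 tang -2.75 tilt [0.002 0.001]
```

Call:
drive_tool([
  [2.0,-0.1,0.04,0,0],
  [2.0,-0.1,0.02,0,0],
  [2.0,-0.11,0.03,0,0],
  [2.0,-0.1,0.02,0,0],
  [2.0,-0.1,0.01,0,0],
])

```text
time: 17.95
ee_pos: [0.5289, 0.2096, 0.0829]
ee_rot: [3.104, 0.482, 0.001]
force: [0.3, 5.1, 0.9]
grip_width: 0.0227
gripper_force: 118.2
```

```bash
python3 st.py
```

```text
t 17.95 p [ 4.22 16.55] tipz 0.0542 polar 75.7 f tool [ 1.8  -4.76] fz 0.87 inward 4.42 tang -2.53 tilt [0.001 0.   ]
```

Call:
drive_tool([
  [2.0,-0.11,0.01,0,0],
  [2.0,-0.1,0.01,0,0],
  [2.0,-0.11,0,0,0],
  [2.0,-0.1,0,0,0],
  [2.0,-0.1,-0.01,0,0],
])

```text
time: 18.58
ee_pos: [0.5237, 0.2079, 0.0827]
ee_rot: [3.104, 0.482, 0.0]
force: [1.1, 4.4, 1.2]
grip_width: 0.0227
gripper_force: 118.2
```

```bash
python3 st.py
```

```text
t 18.57 p [-1.17 16.63] tipz 0.054 polar 94.0 f tool [ 2.33 -3.84] fz 1.22 inward 3.94 tang -2.16 tilt [ 0. -0.]
```

Call:
drive_tool([
  [2.0,-0.12,0.0,0,0],
  [2.0,-0.11,-0.01,0,0],
  [2.0,-0.11,-0.01,0,0],
  [2.0,-0.11,-0.02,0,0],
  [2.0,-0.1,-0.03,0,0],
])

```text
time: 19.2
ee_pos: [0.5186, 0.207, 0.0829]
ee_rot: [3.104, 0.483, 0.002]
force: [2.8, 5.3, 1.5]
grip_width: 0.0227
gripper_force: 118.2
```

```bash
python3 st.py
```

```text
t 19.2 p [-6.32 15.91] tipz 0.0542 polar 111.7 f tool [ 4.29 -4.19] fz 1.48 inward 5.1 tang -3.16 tilt [0.001 0.   ]
```

Call:
drive_tool([
  [2.0,-0.1,-0.04,0,0],
  [2.0,-0.1,-0.03,0,0],
  [2.0,-0.1,-0.05,0,0],
  [2.0,-0.1,-0.04,0,0],
  [2.0,-0.09,-0.06,0,0],
])

```text
time: 19.82
ee_pos: [0.5136, 0.2074, 0.0831]
ee_rot: [3.104, 0.482, 0.003]
force: [3.3, 4.0, 1.1]
grip_width: 0.0228
gripper_force: 118.2
```

```bash
python3 st.py
```

```text
t 19.82 p [-11.    14.07] tipz 0.0544 polar 128.0 f tool [ 4.36 -2.82] fz 1.07 inward 4.44 tang -2.69 tilt [ 0.002 -0.   ]
```

Call:
drive_tool([
  [2.0,-0.1,-0.05,0,0],
  [2.0,-0.09,-0.06,0,0],
  [2.0,-0.09,-0.07,0,0],
  [2.0,-0.08,-0.07,0,0],
  [2.0,-0.08,-0.07,0,0],
])

```text
time: 20.45
ee_pos: [0.5088, 0.2089, 0.0833]
ee_rot: [3.103, 0.482, 0.005]
force: [5.3, 3.2, 1.0]
grip_width: 0.0231
gripper_force: 118.2
```

```bash
python3 st.py
```

```text
t 20.45 p [-15.08  11.16] tipz 0.0546 polar 143.5 f tool [ 6.03 -1.4 ] fz 1.01 inward 4.96 tang -3.71 tilt [ 0.003 -0.001]
```

Call:
drive_tool([
  [2.0,-0.06,-0.08,0,0],
  [2.0,-0.07,-0.09,0,0],
  [2.0,-0.05,-0.08,0,0],
  [2.0,-0.06,-0.09,0,0],
  [2.0,-0.04,-0.1,0,0],
])

```text
time: 21.08
ee_pos: [0.5049, 0.2118, 0.0832]
ee_rot: [3.103, 0.481, 0.004]
force: [4.5, 1.2, 2.2]
grip_width: 0.0229
gripper_force: 118.2
```

```bash
python3 st.py
```

```text
t 21.07 p [-17.96   7.23] tipz 0.0545 polar 158.1 f tool [4.68 0.28] fz 2.18 inward 3.78 tang -2.77 tilt [ 0.003 -0.001]
```

Add about 0.3 mm outward (−x).

Call:
drive_tool([
  [2.0,-0.06,-0.1,0,0],
  [2.0,-0.04,-0.1,0,0],
  [2.0,-0.02,-0.1,0,0],
  [2.0,-0.01,-0.1,0,0],
  [2.0,-0.01,-0.11,0,0],
])

```text
time: 21.7
ee_pos: [0.5021, 0.2157, 0.0832]
ee_rot: [3.102, 0.481, 0.004]
force: [5.1, -0.6, 1.7]
grip_width: 0.0223
gripper_force: 118.2
```

```bash
python3 st.py
```

```text
t 21.7 p [-19.45   2.6 ] tipz 0.0545 polar 172.4 f tool [4.66 2.07] fz 1.73 inward 4.12 tang -3.0 tilt [ 0.003 -0.002]
```

Call:
drive_tool([
  [2.0,0,-0.1,0,0],
  [2.0,0.01,-0.1,0,0],
  [2.0,0.02,-0.11,0,0],
  [2.0,0.03,-0.1,0,0],
  [2.0,0.04,-0.1,0,0],
])

```text
time: 22.32
ee_pos: [0.5011, 0.2205, 0.0828]
ee_rot: [3.101, 0.48, 0.002]
force: [4.5, -2.2, 1.9]
grip_width: 0.0227
gripper_force: 118.3
```

```bash
python3 st.py
```

```text
t 22.32 p [-18.93  -2.3 ] tipz 0.0541 polar -173.1 f tool [3.65 3.47] fz 1.94 inward 4.25 tang -2.71 tilt [ 0.002 -0.003]
```

Call:
drive_tool([
  [2.0,0.03,-0.1,0,0],
  [2.0,0.05,-0.09,0,0],
  [2.0,0.06,-0.1,0,0],
  [2.0,0.06,-0.1,0,0],
  [2.0,0.07,-0.09,0,0],
])

```text
time: 22.95
ee_pos: [0.5019, 0.2256, 0.0825]
ee_rot: [3.1, 0.48, -0.0]
force: [3.2, -4.7, 0.8]
grip_width: 0.0228
gripper_force: 118.3
```

```bash
python3 st.py
```

```text
t 22.95 p [-16.64  -6.88] tipz 0.0538 polar -157.5 f tool [1.62 5.46] fz 0.8 inward 4.37 tang -3.66 tilt [ 0.001 -0.004]
```

Call:
drive_tool([
  [2.0,0.07,-0.08,0,0],
  [2.0,0.07,-0.08,0,0],
  [2.0,0.09,-0.08,0,0],
  [2.0,0.08,-0.07,0,0],
  [2.0,0.09,-0.06,0,0],
])

```text
time: 23.58
ee_pos: [0.5041, 0.2301, 0.0823]
ee_rot: [3.1, 0.48, -0.002]
force: [2.3, -5.3, 1.8]
grip_width: 0.0225
gripper_force: 118.3
```

```bash
python3 st.py
```

```text
t 23.57 p [-13.11 -10.45] tipz 0.0536 polar -141.4 f tool [0.53 5.76] fz 1.8 inward 4.86 tang -3.13 tilt [-0.001 -0.005]
```

Full turn plus overlap so far. I'll run one more short overlap, then move inward and up.

Call:
drive_tool([
  [2.0,0.09,-0.06,0,0],
  [2.0,0.09,-0.05,0,0],
  [2.0,0.09,-0.05,0,0],
  [2.0,0,0,0,0],
  [2.0,0.3,0.6,0,0],
])

```text
time: 24.2
ee_pos: [0.5102, 0.229, 0.0818]
ee_rot: [3.103, 0.482, -0.004]
force: [-1.0, 0.6, -1.1]
grip_width: 0.0231
gripper_force: 118.1
```

Call:
drive_tool([
  [2.0,0.5,0.6,0,0],
  [2.0,0,0,-1.5,0],
  [2.0,0,0,-3,0],
  [2.0,0,0,-4,0],
  [2.0,0,0,0,0],
])

```text
time: 24.82
ee_pos: [0.5191, 0.2264, 0.1728]
ee_rot: [-3.103, -0.483, -0.013]
force: [-1.3, 0.1, -1.9]
grip_width: 0.0229
gripper_force: 118.1
```

Call:
drive_tool([
  [2.0,0,0,0,0],
  [2.0,0,0,0,0],
  [2.0,0,0,0,0],
  [2.0,0,0,0,0],
  [2.0,0,0,0,0],
])

```text
time: 25.45
ee_pos: [0.5174, 0.2257, 0.1675]
ee_rot: [3.104, 0.483, -0.001]
force: [-0.8, -0.3, -1.4]
grip_width: 0.0228
gripper_force: 118.1
```

Run:
```python
from h import *
o=arm.get_obs();print(o['ee_pos'],o['force'],o['time'],o['ee_rot'])
plan(o,[.4911,-.1980,.147],np.radians(17.7))
```

```text
[0.5173707  0.22568721 0.16745717] [-0.76700665 -0.31996432 -1.36258797] 25.45 [ 3.10417155e+00  4.82533595e-01 -5.55292651e-04]
shift cm [-15.36  39.57   2.05] twist deg -0.03 yaw 17.67
```

Call:
drive_tool([
  [2.0,-1.54,3.96,0,0],
  [2.0,-1.54,3.96,0,0],
  [2.0,-1.54,3.96,0,0],
  [2.0,-1.54,3.96,0,0],
  [2.0,-1.54,3.96,0,0],
])

```text
time: 26.08
ee_pos: [0.504, 0.0123, 0.1678]
ee_rot: [3.104, 0.483, 0.001]
force: [0.4, 0.0, -0.4]
grip_width: 0.0226
gripper_force: 118.1
```

Call:
drive_tool([
  [2.0,-1.54,3.96,0,0],
  [2.0,-1.54,3.96,0,0],
  [2.0,-1.54,3.96,0,0],
  [2.0,-1.54,3.96,0,0],
  [2.0,-1.5,3.93,0,0],
])

```text
time: 26.7
ee_pos: [0.491, -0.1994, 0.1678]
ee_rot: [3.104, 0.482, 0.001]
force: [-0.1, -0.1, -1.2]
grip_width: 0.0228
gripper_force: 118.1
```

Call:
drive_tool([
  [2.0,0,0,2.0,0],
  [2.0,0,0,3,0],
  [2.0,0,0,2,0],
  [2.0,0,0,0,0],
  [2.0,0,0,0,0],
])

```text
time: 27.32
ee_pos: [0.4917, -0.1982, 0.0989]
ee_rot: [3.103, 0.483, 0.002]
force: [0.1, -0.4, -0.3]
grip_width: 0.0229
gripper_force: 118.1
```

Run:
```python
from h import *
o=arm.get_obs();print(o['ee_pos'],o['force'],o['time'])
plan(o,[.4911,-.1981,.0387],np.radians(17.67))
fs=[]
for n in('scene','side'):
    s=arm.snapshot(n);T=campose(s);uv=proj(s,T,[[.491,-.198,.08]])[0].astype(int)
    P=cloud(s,T);hsv=cv2.cvtColor(s['frame'],cv2.COLOR_RGB2HSV);H,S,V=[hsv[...,i].astype(int) for i in range(3)]
    m=(H>3)&(H<18)&(S>190)&(V>100)&(P[...,2]>.05)&(np.hypot(P[...,0]-.491,P[...,1]+.198)<.05)
    print(n,m.sum(),P[m].min(0),P[m].max(0))
    fs.append(cv2.resize(s['frame'][uv[1]-45:uv[1]+45,uv[0]-30:uv[0]+30],(400,600),interpolation=cv2.INTER_CUBIC))
save('back',np.hstack(fs))
```

```text
[ 0.4917405  -0.19820305  0.09888573] [ 0.05064793 -0.42464574 -0.31820718] 27.325
shift cm [-0.07 -0.04  6.02] twist deg 0.01 yaw 17.68
scene 222 [ 0.49777961 -0.20676613  0.08937073] [ 0.50663379 -0.18290686  0.14568478]
side 37 [ 0.47641325 -0.19157933  0.09050875] [ 0.49990945 -0.18409194  0.11077998]
```

View pics/back.png

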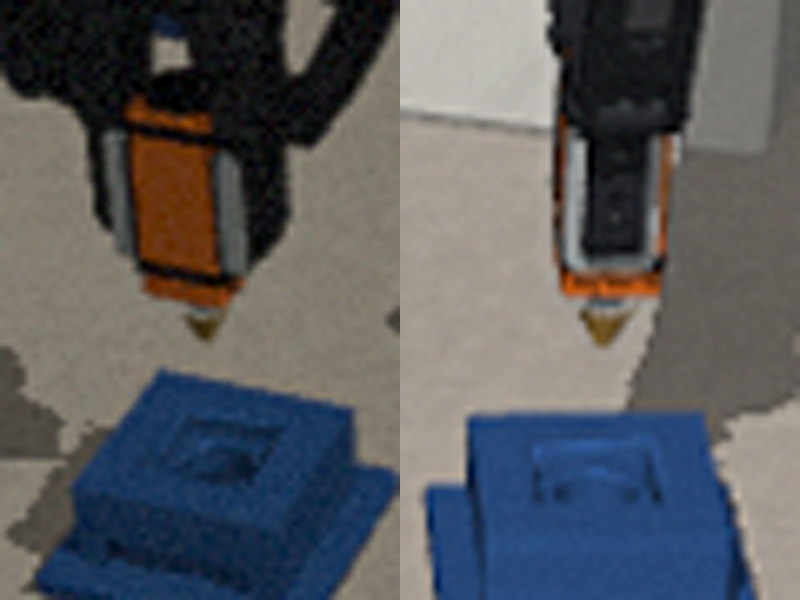

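The tool is straight and centred over the empty socket, which is at (228,450) in the left crop and (598,475) in the right. Lowering it, slowly at the end.

Call:
drive_tool([
  [2.0,-0.05,-0.02,2.0,0],
  [2.0,0,0,2.0,0],
  [2.0,0,0,0.7,0],
  [2.0,0,0,0,0],
  [2.0,0,0,0,0],
])

```text
time: 28.05
ee_pos: [0.4913, -0.1982, 0.0519]
ee_rot: [3.103, 0.482, 0.003]
force: [-0.5, -0.4, 0.7]
grip_width: 0.0224
gripper_force: 118.1
```

Call:
drive_tool([
  [2.0,0,0,0.3,0],
  [2.0,0,0,0.3,0],
  [2.0,0,0,0.3,0],
  [2.0,0,0,0.3,0],
  [2.0,0,0,0,0],
])

```text
time: 28.68
ee_pos: [0.4907, -0.198, 0.0388]
ee_rot: [3.104, 0.483, 0.0]
force: [-0.1, 0.9, 1.1]
grip_width: 0.0227
gripper_force: 118.4
```

Call:
drive_tool([
  [2.0,0,0,0.15,0],
  [2.0,0,0,0.05,0],
  [2.0,0,0,0,0],
  [2.0,0,0,0,0],
  [2.0,0,0,0,0],
])

```text
time: 29.3
ee_pos: [0.4908, -0.198, 0.0387]
ee_rot: [3.104, 0.483, 0.0]
force: [-7.5, 3.2, 14.3]
grip_width: 0.0226
gripper_force: 120.4
```

Call:
drive_tool([
  [2.0,0,0,-0.1,0],
  [2.0,0,0,0,0],
  [3.2,0,0,0,0],
  [5,0,0,0,0],
  [8.5,0,0,0,0],
])

```text
time: 29.92
ee_pos: [0.4906, -0.1979, 0.0375]
ee_rot: [-3.104, -0.483, 0.0]
force: [0.4, -1.0, 0.1]
grip_width: 0.0666
gripper_force: 0.0
```

Call:
drive_tool([
  [8.5,0,0,0,0],
  [8.5,0,0,0,0],
  [8.5,0,0,0,0],
  [8.5,0,0,0,0],
  [8.5,0,0,-0.5,0],
])

```text
time: 30.55
ee_pos: [0.4904, -0.1978, 0.0425]
ee_rot: [-3.104, -0.482, 0.001]
force: [0.2, 0.4, -0.0]
grip_width: 0.0849
gripper_force: 0.0
```

Call:
drive_tool([
  [8.5,0,0,-2,0],
  [8.5,0,0,-4,0],
  [8.5,0,0,-5,0],
  [8.5,0,0,-5,0],
  [8.5,0,0,0,0],
])

```text
time: 31.18
ee_pos: [0.4924, -0.1987, 0.2082]
ee_rot: [3.099, 0.482, 0.013]
force: [-0.3, 0.2, -0.5]
grip_width: 0.0852
gripper_force: 0.0
```

Call:
drive_tool([
  [8.5,0,0,0,0],
  [8.5,0,0,0,0],
  [8.5,0,0,0,0],
  [8.5,0,0,0,0],
  [8.5,0,0,0,0],
])

```text
time: 31.8
ee_pos: [0.4906, -0.1979, 0.2025]
ee_rot: [-3.104, -0.483, 0.0]
force: [0.1, 0.9, -0.4]
grip_width: 0.0854
gripper_force: 0.0
```

Run:
```python
from h import *
o=arm.get_obs();print(o['ee_pos'],o['force'],o['time'],o['grip_width'])
s=arm.snapshot('wrist');T=campose(s,o);P=cloud(s,T);near=np.hypot(P[...,0]-.491,P[...,1]+.198)<.05
m=near&(P[...,2]>.078)&(P[...,2]<.1);print('handle top',m.sum(),[np.round(a,4) for a in cv2.minAreaRect(P[m][:,:2].astype(np.float32))],np.median(P[m],0).round(4))
f=arm.snapshot('side')['frame'];save('end',np.hstack([cv2.resize(f,(480,360)),cv2.resize(f[150:270,340:440],(300,360),interpolation=cv2.INTER_CUBIC)]))
```

```text
[ 0.49061167 -0.19789422  0.20248196] [ 0.0703845   0.86606992 -0.40942303] 31.8 0.08535776011129641
handle top 893 [array([ 0.4901, -0.1969]), array([0.0244, 0.0243]), np.float64(18.3962)] [ 0.4916 -0.1965  0.0861]
```

View pics/end.png

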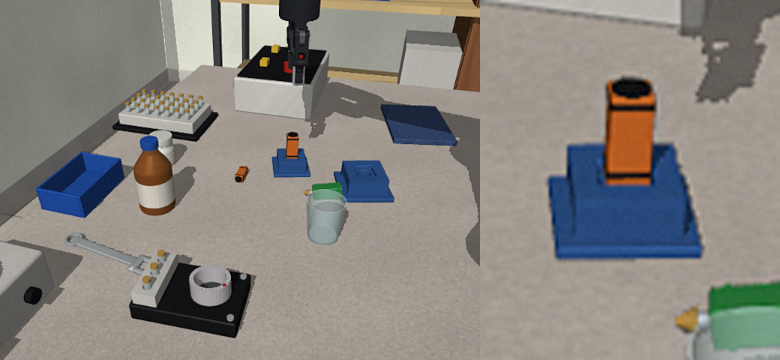

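The side view shows the tool upright and fully home: handle top at z=0.0861, the same as at the start. The bottle, jar, beaker and vials are where they were. The green tool was balanced on its tip at the start and had already toppled in the wrist picture at 1.4 s, before the arm came near it. Handing in.

```bash
python3 -c "
from bench import arm
print(arm.sign_off())"
```

```text
the job is handed in; nothing more can be done
None
```

The sleeve's inner edge was deburred clockwise from the red dot all the way round and a little past it, at about 3.4–6.7 N with the tip 5–7 mm below the rim; the tool is back home in its stand and the job was handed in at about 32 s.

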